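# Push a ring through the flap of a parts feeder

## Task

With the fingertips, slide the brass ring across the raised metal plate to the doorway and on through the yellow swinging flap until it drops into the box behind, then draw the fingers back out so that the flap hangs shut again. Only push the ring, never pick it up; leave the steel disc on the plate and everything else on the bench where it is.

Things in the scene. Friction and masses are not known exactly. Their poses are not given: they have to be found in the camera images.
- feeder: fixed parts feeder; origin at bench level under the middle of the doorway, below the front plate's outer face; +x leads in through the doorway, y along the front plate, z up. Pale aluminium plate on four legs, 5 mm thick, top at z = 50 mm, x = -130 to +34, y = -135 to +135 mm, no rim. Fixed: nothing on it moves but the flap
- doorway (a point): on the aluminium plate, middle of the doorway, at the outer face of the green front plate (6 mm thick, 50 mm high above the aluminium plate; pivot blocks 51 mm). Axes as the feeder's. The doorway is 120 mm wide and open at the top, so upright fingers can go in between the flap's two straps. Behind it cheeks 30 mm high, 120 mm apart, run in to feeder x = 40 mm
- sill (a point): middle of the inner edge where the aluminium plate ends, 34 mm in from the front plate's outer face, at the plate's height; a thing whose middle is pushed past it tips into the drop box
- box_floor (a point): on the floor of the open-topped green drop box behind the sill, 5 mm above the bench, 90 mm in from the front plate's outer face; the box is inside 82 mm long along the feeder's x (from the sill; the first 28 mm is a steep metal ramp down from it), 130 mm along y, side and back walls to 70 mm above the bench
- flap (a joint): yellow gravity flap in the doorway, rad: 0 hangs shut, grows to 1.45 as pushed inward (feeder +x); cannot swing outward, no spring, 80 g, opens with under 2 N and falls shut by itself. Pivots at feeder x = 6 mm, 46 mm above the aluminium plate. An upright finger can go in until its leading face is about 27 mm past the front plate's outer face
- flap_edge (a point): middle of the flap's lower edge, 43 mm below the pivots (3 mm above the aluminium plate when shut). Flap panel 112 mm wide, 3 mm thick, from 24 to 43 mm below the pivots; above the panel only two narrow straps, 104 mm clear between them
- brass_ring: loose notched brass ring lying flat on the aluminium plate in front of the front plate, to the left or to the right of the doorway: outer diameter 41 mm, 10 mm high, 45 g. Origin at the middle of its underside, z up
- steel_disc: loose turned steel disc, 34 mm in diameter, 12 mm high, lying on the aluminium plate on the other side of the doorway from the ring; stays where it is. Origin at the middle of its underside
- oil_bottle: small amber oil bottle with a red spout, 36 mm in diameter, 92 mm high, on the bench behind and to the left of the feeder; stays. Origin at the middle of its underside
- loupe: black eye loupe, 31 mm in diameter, 31 mm high, on the bench to the right of the feeder, beside its drop box; stays. Origin at the middle of its underside
- marker_pen: black and white marker pen, 128 mm long, 16 mm thick, lying on the bench to the right of the feeder; stays. Origin at the middle of its underside
Things that resemble listed ones, but are neither listed nor needed, are in the scene too. What is shaped like the brass_ring but purple is not meant.

How it is judged:
By the outcome, as a careful person would: the job done as asked, in the order asked, and still so for the second after the job is handed in, with the robot touching nothing.
It also fails if it takes over 45 s, if anything falls off the work surface, if the arm or the gripper's body presses on something with over 40 N, if the wrist force passes 120 N, or if a joint passes its speed limit or range.

## Robot

A 6-joint arm with a two-finger parallel gripper is mounted at the origin on a cart in front of the work surface, level with it; the furniture and walls round the work are solid. World frame = base frame: x ahead of the robot, y to its left, z up, the work surface at z = 0. Lengths are in m, angles in degrees, forces in N, time in s.
With the tool pointing down it reaches from about 0.3 to 0.75 m from the base axis. Payload 8.5 kg.
Tool frame: the origin (TCP) lies on the centre line of the jaws, within the pads' length; the fingertips stand 25 mm ahead of it and the grasp point (between the pads) lies 6 mm ahead of it; z points along the fingers, y is the line along which they close (so a half turn about z gives the same grasp; the last joint's range is limited). The gripper opens to 85 mm and grips with 20 to 120 N. Pads are 22 mm wide; open, the fingers measure 114 mm over their backs; the gripper's body (76 mm by 85 mm) begins 54 mm behind the grasp point. The pads swing forward as they close: fully open they stand 13 mm farther back than shut.
Start: joints at [51.148, 21.807, 74.336, -0, 83.858, -12.336], TCP at [0.246, 0.492, 0.256] pointing down, gripper open.
Joint ranges: [-178.18, 178.18], [-50.72, 133.34], [12.68, 142.11], [-81.47, 261.47], [9.98, 163.14], [-165.26, 165.26]. Speed limits (degrees/s): [136.94, 136.94, 180, 180, 180, 180].

## Interface

Orientations are given as a 3x3 rotation matrix whose columns are the frame's x, y, z axes.
In Python, from rig import telemetry, optics, env gives the robot as it stands.
- The arm moves only by the tool send_rows, never from a script. Its argument "deltas" is a list that holds one entry, the list of rows, each a list of 7 numbers: the shift along the tool's x, y, z in m, then the turn, a rotation vector about the tool's x, y, z in rad, then the opening, from -1 (shut) to 1 (fully open), so that 0 is half open. In form: [[[x, y, z, ax, ay, az, grip], ...]]. A call has 1 to 12 rows; each row shifts and turns the commanded pose from where the row before left it, along the tool's axes as they then stand; what a row does not reach is not made up. A row lasts 1/8 s, in which the tool goes at most 62.5 mm and 10.7 degrees, less where a joint would pass 70% of its speed; a pose out of reach is approached as far as the arm can. A call is refused whole if a number of a shift passes 0.0625 or a number of a turn 0.188, either way. A call with a gripper value outside its range is refused whole. The fingers move at their own pace and stop on an object; "squeeze" is the grip in N (left out, the last holds). Time passes only in rows, so rows that do not move let the fingers close. It gives the time, the measured TCP pose, the force, the opening and the grip force at its end, in the units of the state.
- telemetry.observe(): the state, without advancing time (a new reading comes with each control period).
- optics.get_image(name): name is "scene" or "top"; returns a dict with "image" (480x640x3 uint8, red, green, blue), "range_z" (480x640 float32, m along the optical axis (not along the pixel's ray), 0 where there is no reading), "K" (3x3 intrinsics, pixels), "rvec" (rotation vector, rad) and "tvec" (3), from world to camera coordinates, as OpenCV has them. Camera axes: x right, y down, z forward; pixel columns grow to the right and rows downward; lengths in m; the calibration is good to about 2 mm. A picture is of the moment at which its call begins.
- env.close_job(): hands the job in; it is judged then, once.
The state is a dict: "time_s": time; "q": joint angles; "qvel": joint speeds; "joint_efforts": joint torques, N m; "position": TCP position; "tool_rot": TCP orientation; "ft_force": force on the tool from outside, world axes, zero at the start; "wrist_torque": the same for the moment, N m; "grip_width": finger opening in m; "gripper_force": force on a finger pad.
Only numpy, scipy, OpenCV 4.12 (cv2) and the standard library are available. Lean on these libraries where they do the work, as an engineer would, in place of code of your own. Each camera call takes 0.05 s, during which the arm holds its last target. There are 200 camera calls.

## Working session

There is one attempt and no reset: what is moved stays moved. The work goes in short steps, Python scripts to look and compute and a tool call to move; the robot and the scene stay as the last step left them, time stands still between calls to the robot, and variables do not carry over. Pictures are saved under pics/ and viewed, at most 10 in all, crops included, and the job is handed in when it is done.

Besides the shell and the picture viewer there is one more tool, called after "Call:" by a JSON object that holds its "api" and its "payload", one argument or row to a line. send_rows: Moves the arm, as the interface text tells. Its arguments: {"type":"object","properties":{"deltas":{"type":"array"},"squeeze":{"type":"number"}},"required":["deltas"]}

```bash
mkdir -p pics
cat > h.py <<'E'
import numpy as np, cv2
from rig import telemetry, optics, env
def get(n):
    d=optics.get_image(n); R,_=cv2.Rodrigues(np.array(d['rvec'],float)); d['R']=R; d['t']=np.array(d['tvec'],float).ravel(); return d
def ray(d,uv,z):
    c=-d['R'].T@d['t']; v=d['R'].T@np.linalg.inv(d['K'])@np.array([uv[0],uv[1],1.]); return c+v*(z-c[2])/v[2]
def proj(d,p):
    q=d['K']@(d['R']@np.array(p)+d['t']); return q[:2]/q[2]
E
python3 - <<'E'
from h import *
for n in('top','scene'):
    d=get(n); cv2.imwrite(f'pics/{n}0.png',d['image'][:,:,::-1]); print(n,-d['R'].T@d['t'])
    np.savez(f'{n}0.npz',**d)
s=telemetry.observe();print(s['time_s'],s['position'],s['tool_rot'],s['grip_width'])
E
```

```text
top [0.27070844 0.15289846 1.25188346]
scene [ 0.05128796 -0.29232884  0.82606614]
0.1 [0.24538908 0.49197934 0.25577261] [[-8.94804887e-01  4.46456604e-01 -8.45145412e-04]
 [ 4.46457301e-01  8.94804364e-01 -1.01392315e-03]
 [ 3.03567115e-04 -1.28458473e-03 -9.99999129e-01]] 0.08539898870868444
```

View pics/top0.png

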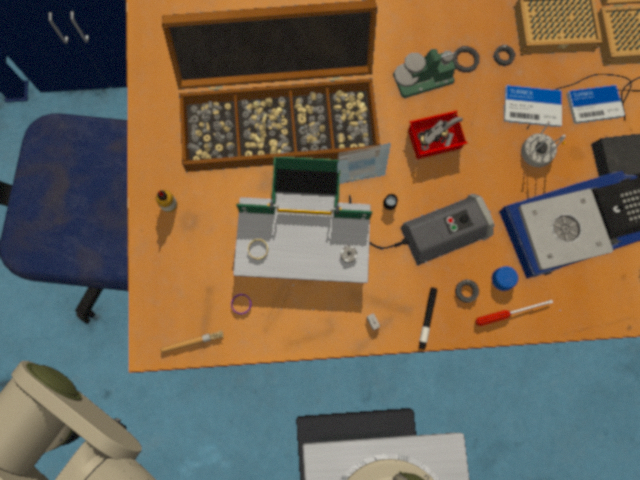

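View pics/scene0.png

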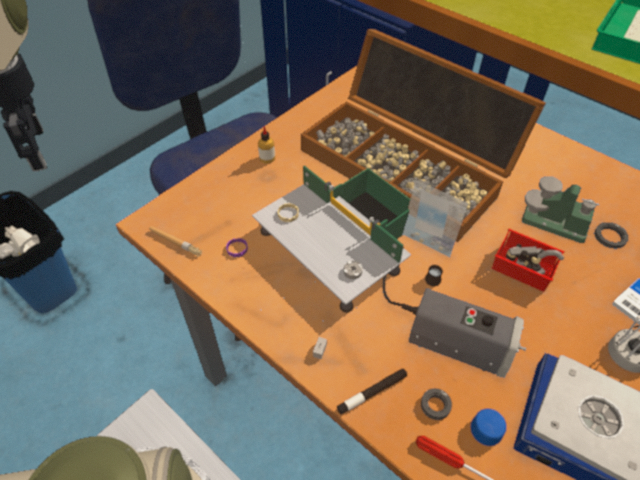

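The top view shows the plate (about 235–370, 205–282), with the ring at (258,250) to the left of the doorway and the disc at (348,256) to the right. The flap is the yellow line near (305,211). The purple decoy lies on the bench at (241,303).

Run:
```python
from h import *
d=dict(np.load('top0.npz'))
im=d['image'];hsv=cv2.cvtColor(im,cv2.COLOR_RGB2HSV)
cr=cv2.resize(im[150:300,220:390],None,fx=4.6,fy=4,interpolation=cv2.INTER_CUBIC)
cr=cv2.resize(im[150:300,220:390],None,fx=4,fy=4,interpolation=cv2.INTER_CUBIC)
cv2.imwrite('pics/crop1.png',cr[:,:,::-1])
for p in [(234,277),(367,282),(300,245),(258,250),(348,256)]: 
    print(p,im[p[1],p[0]],hsv[p[1],p[0]],ray(d,p,.05),d['range_z'][p[1],p[0]])
m=((hsv[...,1]<50)&(hsv[...,2]>120)).astype(np.uint8); 
m[:195]=0;m[290:]=0;m[:,:225]=0;m[:,380:]=0
c=max(cv2.findContours(m,0,2)[0],key=cv2.contourArea)
ap=cv2.approxPolyDP(c,4,True)[:,0];print([(tuple(a),ray(d,a,.05)[:2].round(4)) for a in ap])
# front edge line fit
pts=[]
for u in range(242,362):
    v=np.where(m[:,u])[0]; pts.append(ray(d,(u,v.max()+.5),.05)[:2])
pts=np.array(pts);l=cv2.fitLine(pts.astype(np.float32),cv2.DIST_HUBER,0,.01,.01).ravel();print('front',l,np.degrees(np.arctan2(l[1],l[0])))
y=((hsv[...,0]>15)&(hsv[...,0]<35)&(hsv[...,1]>150)&(hsv[...,2]>120)).astype(np.uint8)
y[:200]=0;y[220:]=0;y[:,:270]=0;y[:,340:]=0
v,u=np.where(y);print('flap',u.min(),u.max(),u.mean(),v.mean(),ray(d,(u.mean(),v.mean()),.07))
r=((hsv[...,1]>55)).astype(np.uint8);r[:236]=0;r[266:]=0;r[:,:243]=0;r[:,275:]=0
v,u=np.where(r);print('ring',len(u),u.min(),u.max(),v.min(),v.max(),ray(d,((u.min()+u.max())/2,(v.min()+v.max())/2),.06))
```

```text
(234, 277) [145  97  49] [ 15 169 145] [0.48183752 0.27528597 0.05      ] 1.2671804
(367, 282) [174 134 103] [ 13 104 174] [0.45360988 0.01063769 0.05      ] 1.2150824
(300, 245) [173 170 165] [ 19  12 173] [0.53831178 0.13919645 0.05      ] 1.2339152
(258, 250) [178 176 170] [ 23  11 178] [0.5337392  0.22455629 0.05      ] 1.2272716
(348, 256) [133 127 114] [ 21  36 133] [0.50905006 0.04407953 0.05      ] 1.2156278
[((np.int32(237), np.int32(238)), array([0.5615, 0.2658])), ((np.int32(236), np.int32(275)), array([0.4856, 0.2711])), ((np.int32(366), np.int32(281)), array([0.4558, 0.0124])), ((np.int32(368), np.int32(233)), array([ 0.5539, -0.0006])), ((np.int32(363), np.int32(245)), array([0.5297, 0.0118])), ((np.int32(331), np.int32(244)), array([0.5361, 0.0764])), ((np.int32(332), np.int32(214)), array([0.5988, 0.0694])), ((np.int32(276), np.int32(210)), array([0.615 , 0.1834])), ((np.int32(273), np.int32(237)), array([0.5586, 0.1928]))]
front [0.12458692 0.9922087  0.46921936 0.14085276] 82.843094
flap 278 339 304.4655172413793 211.2155172413793 [0.60290552 0.12576117 0.07      ]
ring 95 248 267 238 259 [0.53469042 0.22480032 0.06      ]
```

View pics/crop1.png

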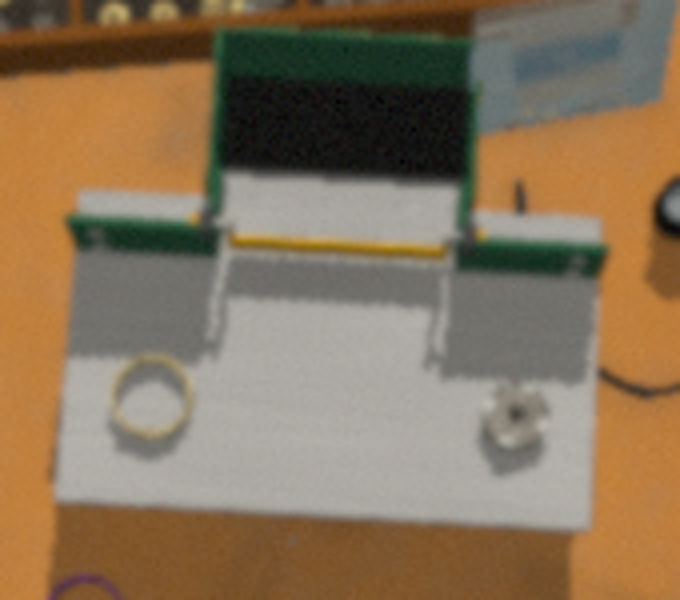

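The crop shows the ring at crop (151,397), the disc at (515,415) and the shut flap at about (338,244). That puts the feeder origin near (0.598, 0.127) with yaw −7.1°. The ring is at feeder (−75, +89) mm. The plan is to push with part-open fingers as a cradle, along −y to mid-doorway first, then along +x.

Call:
{"api": "send_rows", "payload": {
  "deltas": [
    [[0,0,0,0,0,0.176,-0.435],[0,0,0,0,0,0.176,-0.435],[0,0,0,0,0,0.176,-0.435],[0,0,0,0,0,0.176,-0.435],[0,0,0,0,0,0.176,-0.435],[0,0,0,0,0,0.176,-0.435],[0,0,0,0,0,0.176,-0.435]]
  ]
}}

```text
time_s: 0.98
position: [0.2455, 0.492, 0.256]
tool_rot: [[0.129, 0.992, -0.001], [0.992, -0.129, -0.001], [-0.001, -0.0, -1.0]]
ft_force: [0.1, 0.5, 0.6]
grip_width: 0.0241
gripper_force: 0.0
```

Call:
{"api": "send_rows", "payload": {
  "deltas": [
    [[-0.0155,0.0267,0.0088,0,0,0,-0.435],[-0.0155,0.0267,0.0088,0,0,0,-0.435],[-0.0155,0.0267,0.0088,0,0,0,-0.435],[-0.0155,0.0267,0.0088,0,0,0,-0.435],[-0.0155,0.0267,0.0088,0,0,0,-0.435],[-0.0155,0.0267,0.0088,0,0,0,-0.435],[-0.0155,0.0267,0.0088,0,0,0,-0.435],[-0.0155,0.0267,0.0088,0,0,0,-0.435],[-0.0155,0.0267,0.0088,0,0,0,-0.435],[-0.0155,0.0267,0.0088,0,0,0,-0.435],[-0.0155,0.0267,0.0088,0,0,0,-0.435],[-0.0155,0.0267,0.0088,0,0,0,-0.435]]
  ]
}}

```text
time_s: 2.48
position: [0.5411, 0.2672, 0.15]
tool_rot: [[0.124, 0.992, -0.001], [0.992, -0.124, -0.0], [-0.0, -0.001, -1.0]]
ft_force: [-0.2, 0.4, -1.3]
grip_width: 0.024
gripper_force: 0.0
```

```bash
cat >> h.py <<'E'
O=np.array([.598,.1267]); A=np.radians(-7.1); X=np.array([np.cos(A),np.sin(A)]); Y=np.array([-np.sin(A),np.cos(A)])
def st():
    s=telemetry.observe(); p=np.array(s['position']); R=np.array(s['tool_rot']); e=p[:2]-O
    print('t',s['time_s'],'feeder mm',(1e3*X@e).round(1),(1e3*Y@e).round(1),'z',(1e3*p[2]).round(1),'yawy',np.degrees(np.arctan2(R[1,1],R[0,1])).round(2),'tilt',R[:2,2].round(4),'F',np.round(s['ft_force'],2),'w',s['grip_width'])
E
python3 - <<'E'
from h import *
st(); d=get('scene');cv2.imwrite('pics/s1.png',cv2.resize(d['image'][130:330,200:440],None,fx=3,fy=3)[:,:,::-1])
E
```

```text
t 2.475 feeder mm -73.8 132.4 z 150.0 yawy -7.11 tilt [-0.0008 -0.0002] F [-0.19  0.43 -1.34] w 0.024012430377333697
```

View pics/s1.png

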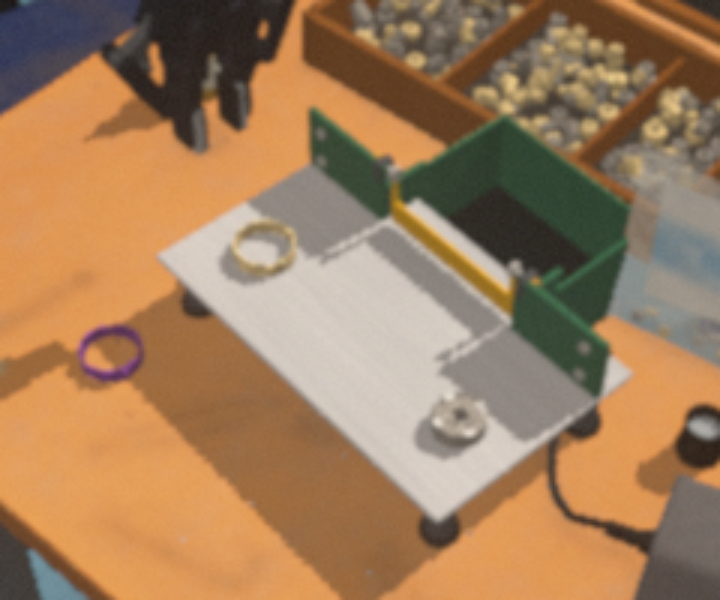

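The crop shows the ring at (264,247), still in place, with the two fingertips above and to its left at (200,148) and (240,125). I'll use the fingertips to check tip height.

Run:
```python
from h import *
d=dict(np.load('scene0.npz'))
e=ray(d,(288,212.3),.055)[:2]-O;print('ring',X@e,Y@e)
for p in [(266.7,179.3),(280,171.7)]:
  for z in (.12,.125,.13,.135):
    e=ray(d,p,z)[:2]-O;print(p,z,(X@e).round(4),(Y@e).round(4))
```

```text
ring -0.07095647490204227 0.08819161309702006
(266.7, 179.3) 0.12 -0.0837 0.1315
(266.7, 179.3) 0.125 -0.0866 0.1272
(266.7, 179.3) 0.13 -0.0895 0.1228
(266.7, 179.3) 0.135 -0.0924 0.1185
(280, 171.7) 0.12 -0.052 0.1314
(280, 171.7) 0.125 -0.0551 0.1271
(280, 171.7) 0.13 -0.0583 0.1227
(280, 171.7) 0.135 -0.0614 0.1184
```

Call:
{"api": "send_rows", "payload": {
  "deltas": [
    [[0,0,0.015,0,0,0,-0.435],[0,0,0.015,0,0,0,-0.435],[0,0,0.015,0,0,0,-0.435],[0,0,0.015,0,0,0,-0.435],[0,0,0.008,0,0,0,-0.435],[0,0,0,0,0,0,-0.435]]
  ]
}}

```text
time_s: 3.28
position: [0.5403, 0.268, 0.0822]
tool_rot: [[0.124, 0.992, -0.001], [0.992, -0.124, -0.0], [-0.0, -0.001, -1.0]]
ft_force: [-0.1, -0.2, -0.3]
grip_width: 0.0241
gripper_force: 0.0
```

Call:
{"api": "send_rows", "payload": {
  "deltas": [
    [[0,0,0.002,0,0,0,-0.435],[0,0,0.002,0,0,0,-0.435],[0,0,0,0,0,0,-0.435]]
  ]
}}

```text
time_s: 3.65
position: [0.5405, 0.2679, 0.0788]
tool_rot: [[0.124, 0.992, 0.0], [0.992, -0.124, 0.0], [0.0, 0.0, -1.0]]
ft_force: [-0.4, -0.2, -0.2]
grip_width: 0.0243
gripper_force: 0.0
```

Run:
```python
from h import *
st(); d=get('scene');cv2.imwrite('pics/s2.png',cv2.resize(d['image'][150:250,240:360],None,fx=6,fy=6)[:,:,::-1])
```

```text
t 3.65 feeder mm -74.5 133.0 z 78.8 yawy -7.1 tilt [0.0001 0.    ] F [-0.35 -0.18 -0.16] w 0.024334650658855705
```

View pics/s2.png

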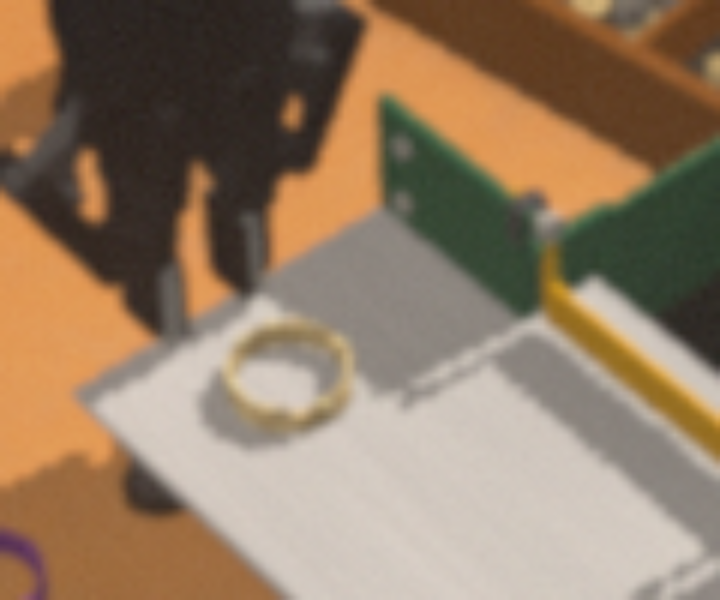

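The tips are just above the plate, straddling the ring's left side. The ring is at crop (288,372). Now pushing along feeder −y.

Call:
{"api": "send_rows", "payload": {
  "deltas": [
    [[-0.006,0,0.001,0,0,0,-0.435],[-0.006,0,0,0,0,0,-0.435],[-0.006,0,0,0,0,0,-0.435],[-0.006,0,0,0,0,0,-0.435],[-0.006,0,0,0,0,0,-0.435],[-0.006,0,0,0,0,0,-0.435],[-0.006,0,0,0,0,0,-0.435],[-0.006,0,0,0,0,0,-0.435],[-0.006,0,0,0,0,0,-0.435],[-0.006,0,0,0,0,0,-0.435],[-0.003,0,0,0,0,0,-0.435],[0,0,0,0,0,0,-0.435]]
  ]
}}

```text
time_s: 5.2
position: [0.5327, 0.2052, 0.0777]
tool_rot: [[0.124, 0.992, -0.0], [0.992, -0.124, -0.0], [-0.0, -0.0, -1.0]]
ft_force: [-0.4, 0.3, -0.2]
grip_width: 0.0242
gripper_force: 0.0
```

Run:
```python
from h import *
st(); d=get('scene');cv2.imwrite('pics/s3.png',cv2.resize(d['image'][160:285,250:400],None,fx=4.8,fy=4.8)[:,:,::-1])
```

```text
t 5.2 feeder mm -74.5 69.8 z 77.7 yawy -7.12 tilt [-0.0001 -0.0001] F [-0.42  0.3  -0.2 ] w 0.024154151740676696
```

View pics/s3.png

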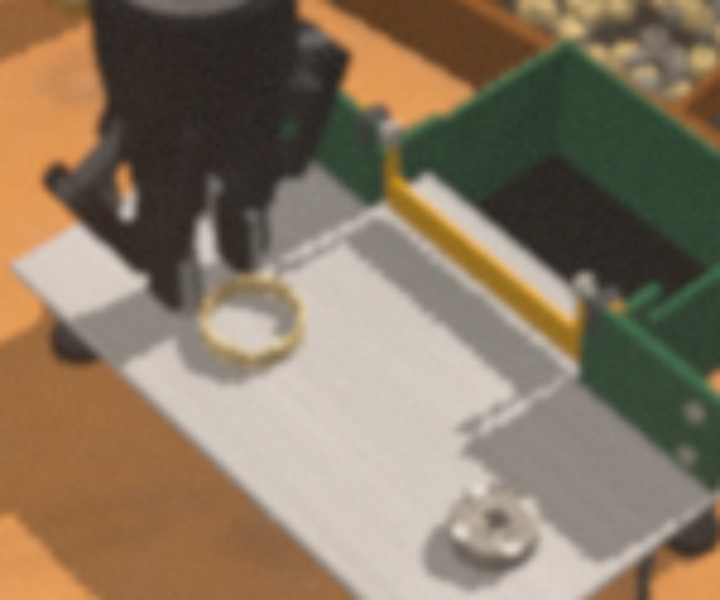

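The ring is cradled and has moved to crop (252,320); the disc and flap are undisturbed. Continuing to y≈0, then backing off and lifting.

Call:
{"api": "send_rows", "payload": {
  "deltas": [
    [[-0.006,0,0,0,0,0,-0.435],[-0.006,0,0,0,0,0,-0.435],[-0.006,0,0,0,0,0,-0.435],[-0.006,0,0,0,0,0,-0.435],[-0.006,0,0,0,0,0,-0.435],[-0.006,0,0,0,0,0,-0.435],[-0.004,0,0,0,0,0,-0.435],[-0.002,0,0,0,0,0,-0.435],[0,0,0,0,0,0,-0.435],[0.01,0,0,0,0,0,-0.435],[0.01,0,-0.015,0,0,0,-0.435],[0,0,-0.025,0,0,0,-0.435]]
  ]
}}

```text
time_s: 6.75
position: [0.5296, 0.1848, 0.1176]
tool_rot: [[0.122, 0.992, -0.002], [0.992, -0.122, -0.0], [-0.0, -0.002, -1.0]]
ft_force: [0.7, -0.2, 0.0]
grip_width: 0.0243
gripper_force: 0.0
```

Run:
```python
from h import *
st(); d=get('scene');cv2.imwrite('pics/s4.png',cv2.resize(d['image'][160:285,250:400],None,fx=4.8,fy=4.8)[:,:,::-1])
```

```text
t 6.75 feeder mm -75.1 49.2 z 117.6 yawy -7.03 tilt [-0.0017 -0.0001] F [ 0.66 -0.23  0.  ] w 0.024276076903233725
```

View pics/s4.png

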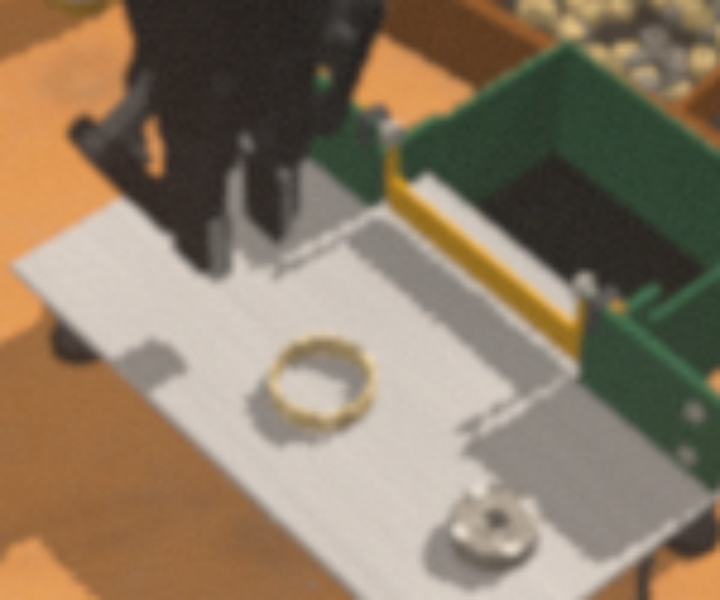

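The ring is at crop (322,383), in front of the doorway's middle, and the disc is untouched. Rotating 90° and locating the ring.

Call:
{"api": "send_rows", "payload": {
  "deltas": [
    [[0,-0.01,0,0,0,-0.1745,-0.435],[0,0,0,0,0,-0.1745,-0.435],[0,0,0,0,0,-0.1745,-0.435],[0,0,0,0,0,-0.1745,-0.435],[0,0,0,0,0,-0.1745,-0.435],[0,0,0,0,0,-0.1745,-0.435],[0,0,0,0,0,-0.1745,-0.435],[0,0,0,0,0,-0.1745,-0.435],[0,0,0,0,0,-0.1745,-0.435],[0,0,0,0,0,0,-0.435]]
  ]
}}

```text
time_s: 8.05
position: [0.52, 0.1853, 0.1174]
tool_rot: [[-0.992, 0.125, -0.0], [0.125, 0.992, 0.0], [0.0, 0.0, -1.0]]
ft_force: [0.2, -0.3, -0.1]
grip_width: 0.0237
gripper_force: 0.0
```

Run:
```python
from h import *
st(); d=dict(np.load('scene0.npz'))
e=ray(d,(317.1,239.8),.055)[:2]-O;print('ring',X@e,Y@e)
```

```text
t 8.05 feeder mm -84.7 48.5 z 117.4 yawy 82.81 tilt [-0.0002  0.    ] F [ 0.21 -0.31 -0.13] w 0.02373332282886636
ring -0.07370209286184846 -0.001048301579184105
```

Call:
{"api": "send_rows", "payload": {
  "deltas": [
    [[0.01,0,0,0,0,0,-0.435],[0.01,-0.01,0,0,0,0,-0.435],[0.009,-0.015,0,0,0,0,-0.435],[0,-0.015,0,0,0,0,-0.435],[0,-0.009,0,0,0,0,-0.435],[0,0,0.012,0,0,0,-0.435],[0,0,0.012,0,0,0,-0.435],[0,0,0.01,0,0,0,-0.435],[0,0,0.005,0,0,0,-0.435],[0,0,0,0,0,0,-0.435]]
  ]
}}

```text
time_s: 9.3
position: [0.4851, 0.1399, 0.0783]
tool_rot: [[-0.992, 0.124, -0.001], [0.124, 0.992, -0.0], [0.001, -0.0, -1.0]]
ft_force: [0.3, 1.0, -0.2]
grip_width: 0.0235
gripper_force: 0.0
```

```bash
python3 -c "
from h import *
st()"
```

```text
t 9.3 feeder mm -113.7 -0.8 z 78.3 yawy 82.89 tilt [-0.0007 -0.    ] F [ 0.31  1.05 -0.15] w 0.02349386081098985
```

Call:
{"api": "send_rows", "payload": {
  "deltas": [
    [[-0.006,0,0,0,0,0,-0.435],[-0.007,0,0,0,0,0,-0.435],[-0.007,0,0,0,0,0,-0.435],[-0.007,0,0,0,0,0,-0.435],[-0.007,0,0,0,0,0,-0.435],[-0.007,0,0,0,0,0,-0.435],[-0.007,0,0,0,0,0,-0.435],[-0.007,0,0,0,0,0,-0.435],[-0.007,0,0,0,0,0,-0.435],[-0.006,0,0,0,0,0,-0.435],[-0.004,0,0,0,0,0,-0.435],[0,0,0,0,0,0,-0.435]]
  ]
}}

```text
time_s: 10.8
position: [0.5568, 0.1308, 0.0787]
tool_rot: [[-0.992, 0.124, 0.0], [0.124, 0.992, -0.0], [-0.0, -0.0, -1.0]]
ft_force: [-0.1, -0.5, 0.8]
grip_width: 0.0239
gripper_force: 0.0
```

Run:
```python
from h import *
st(); d=get('scene');cv2.imwrite('pics/s5.png',cv2.resize(d['image'][150:275,270:420],None,fx=4.8,fy=4.8)[:,:,::-1])
```

```text
t 10.8 feeder mm -41.4 -1.0 z 78.7 yawy 82.88 tilt [ 0.0002 -0.    ] F [-0.06 -0.54  0.8 ] w 0.02389259560927327
```

View pics/s5.png

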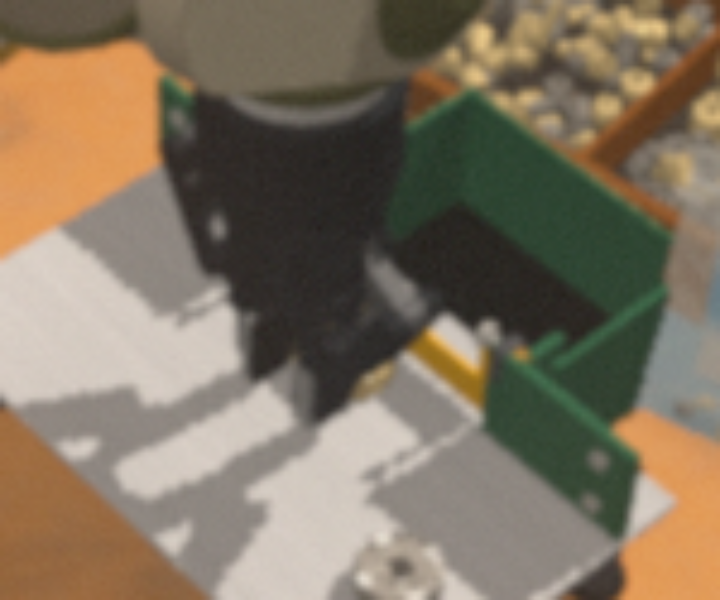

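The fingers are cradling the ring, whose edge shows at (375,380) just before the flap; the disc is untouched. A gripper linkage sticks out sideways at (410,300), so I'll check its height and width against the straps.

Run:
```python
from h import *
d=dict(np.load('scene0.npz'))
for c in [(435,300),(410,335),(375,250),(330,420),(320,415)]:
    p=(270+c[0]/4.8,150+c[1]/4.8)
    for z in (.05,.06,.08,.1,.12):
        e=ray(d,p,z)[:2]-O;print(c,z,(1e3*X@e).round(),(1e3*Y@e).round(),end=' | ')
    print()
```

```text
(435, 300) 0.05 38.0 -1.0 | (435, 300) 0.06 32.0 -8.0 | (435, 300) 0.08 18.0 -20.0 | (435, 300) 0.1 4.0 -32.0 | (435, 300) 0.12 -9.0 -45.0 | 
(410, 335) 0.05 18.0 -9.0 | (410, 335) 0.06 11.0 -15.0 | (410, 335) 0.08 -2.0 -27.0 | (410, 335) 0.1 -15.0 -39.0 | (410, 335) 0.12 -28.0 -51.0 | 
(375, 250) 0.05 39.0 35.0 | (375, 250) 0.06 32.0 28.0 | (375, 250) 0.08 19.0 15.0 | (375, 250) 0.1 5.0 2.0 | (375, 250) 0.12 -9.0 -12.0 | 
(330, 420) 0.05 -37.0 -20.0 | (330, 420) 0.06 -43.0 -26.0 | (330, 420) 0.08 -54.0 -38.0 | (330, 420) 0.1 -66.0 -50.0 | (330, 420) 0.12 -78.0 -62.0 | 
(320, 415) 0.05 -38.0 -16.0 | (320, 415) 0.06 -44.0 -22.0 | (320, 415) 0.08 -55.0 -34.0 | (320, 415) 0.1 -67.0 -46.0 | (320, 415) 0.12 -79.0 -58.0 |
```

The linkage is at z ≥ 0.12, clear of the 0.101 pivot blocks. Pushing on through the flap.

Call:
{"api": "send_rows", "payload": {
  "deltas": [
    [[-0.006,0,0,0,0,0,-0.435],[-0.006,0,0,0,0,0,-0.435],[-0.006,0,0,0,0,0,-0.435],[-0.006,0,0,0,0,0,-0.435],[-0.006,0,0,0,0,0,-0.435],[-0.006,0,0,0,0,0,-0.435]]
  ]
}}

```text
time_s: 11.6
position: [0.5927, 0.1263, 0.0787]
tool_rot: [[-0.992, 0.124, -0.0], [0.124, 0.992, 0.0], [0.0, 0.0, -1.0]]
ft_force: [-0.7, -0.1, -0.1]
grip_width: 0.0244
gripper_force: 0.3
```

Call:
{"api": "send_rows", "payload": {
  "deltas": [
    [[-0.006,0,0,0,0,0,-0.435],[-0.006,0,0,0,0,0,-0.435],[-0.004,0,0,0,0,0,-0.435],[-0.001,0,0,0,0,0,-0.435],[0,0,0,0,0,0,-0.435],[0,0,0,0,0,0,-0.435]]
  ]
}}

```text
time_s: 12.35
position: [0.6093, 0.1243, 0.0788]
tool_rot: [[-0.992, 0.124, 0.0], [0.124, 0.992, -0.0], [-0.0, 0.0, -1.0]]
ft_force: [0.1, -0.1, 0.4]
grip_width: 0.0239
gripper_force: 0.0
```

Run:
```python
from h import *
st(); a=get('scene')['image'][150:270,280:420]; b=get('top')['image'][140:260,250:390]
cv2.imwrite('pics/s6.png',cv2.resize(np.hstack([a[:,:130],b[:,:130]]),None,fx=3,fy=4)[:,:,::-1])
```

```text
t 12.35 feeder mm 11.5 -1.0 z 78.8 yawy 82.88 tilt [ 0.0004 -0.    ] F [ 0.1  -0.11  0.42] w 0.023850507284082566
```

View pics/s6.png

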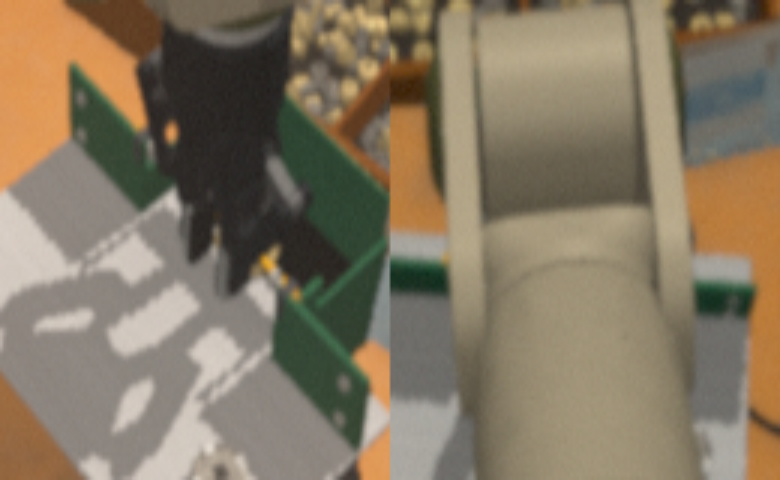

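The flap is lifted on the fingers in the doorway, at about (270,265) in the left half; the ring is hidden. I'll push 2 mm more, then withdraw.

Call:
{"api": "send_rows", "payload": {
  "deltas": [
    [[-0.002,0,0,0,0,0,-0.435],[-0.0005,0,0,0,0,0,-0.435],[0,0,0,0,0,0,-0.435],[0,0,0,0,0,0,-0.435]]
  ]
}}

```text
time_s: 12.95
position: [0.6116, 0.124, 0.0787]
tool_rot: [[-0.992, 0.124, -0.0], [0.124, 0.992, -0.0], [0.0, -0.0, -1.0]]
ft_force: [-1.6, 0.7, 0.8]
grip_width: 0.0238
gripper_force: 0.9
```

Call:
{"api": "send_rows", "payload": {
  "deltas": [
    [[0.006,0,0,0,0,0,-0.435],[0.008,0,0,0,0,0,-0.435],[0.01,0,0,0,0,0,-0.435],[0.01,0,0,0,0,0,-0.435],[0.012,0,0,0,0,0,-0.435],[0.012,0,0,0,0,0,-0.435],[0.015,0,0,0,0,0,-0.435],[0.02,0,-0.01,0,0,0,-0.435],[0.02,0,-0.03,0,0,0,-0.435],[0.03,0,-0.04,0,0,0,-0.435],[0.03,0,-0.04,0,0,0,-0.435],[0,0,0,0,0,0,-0.435]]
  ]
}}

```text
time_s: 14.45
position: [0.4391, 0.1459, 0.2013]
tool_rot: [[-0.992, 0.123, 0.005], [0.123, 0.992, 0.0], [-0.005, 0.001, -1.0]]
ft_force: [-0.2, 0.2, 0.3]
grip_width: 0.024
gripper_force: 0.0
```

Run:
```python
from h import *
st(); a=get('scene')['image'][150:270,280:420]; b=get('top')['image'][140:260,250:390]
cv2.imwrite('pics/s7.png',cv2.resize(np.hstack([a[:,:130],b[:,:130]]),None,fx=3,fy=4)[:,:,::-1])
```

```text
t 14.45 feeder mm -160.1 -0.6 z 201.3 yawy 82.93 tilt [0.0053 0.0003] F [-0.23  0.15  0.34] w 0.02401701540344458
```

View pics/s7.png

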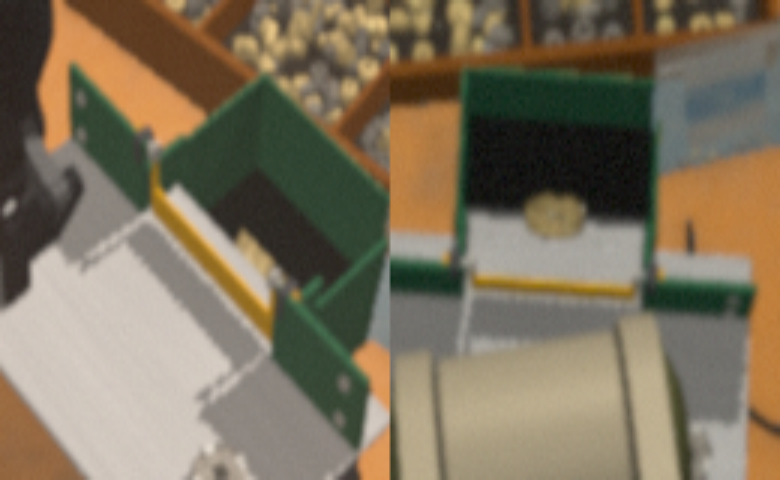

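The flap hangs shut, and the ring shows in the box at about (555,215) in the right half, at the foot of the ramp. I'll check numerically that it lies low and still.

Call:
{"api": "send_rows", "payload": {
  "deltas": [
    [[0.01,0,-0.01,0,0,0,-0.435],[0,0,0,0,0,0,-0.435],[0,0,0,0,0,0,-0.435],[0,0,0,0,0,0,-0.435]]
  ]
}}

```text
time_s: 15.05
position: [0.4302, 0.1466, 0.2084]
tool_rot: [[-0.992, 0.124, -0.001], [0.124, 0.992, -0.0], [0.001, -0.0, -1.0]]
ft_force: [0.3, -0.2, -0.2]
grip_width: 0.024
gripper_force: 0.0
```

Run:
```python
from h import *
st(); d=get('top'); hsv=cv2.cvtColor(d['image'],cv2.COLOR_RGB2HSV)
m=(hsv[...,0]>14)&(hsv[...,0]<35)&(hsv[...,1]>60)&(hsv[...,2]>70); m[:180]=0;m[205:]=0;m[:,:285]=0;m[:,330:]=0
v,u=np.where(m); Z=d['range_z'][v,u]
P=np.array([d['R'].T@(z*np.linalg.inv(d['K'])@[a,b,1]-d['t']) for a,b,z in zip(u,v,Z)])
E=P[:,:2]-O; print(len(u),u.mean(),v.mean(),u.min(),u.max(),v.min(),v.max())
f=np.c_[E@X,E@Y,P[:,2]]*1e3
for r in range(v.min(),v.max()+1): print(r,f[v==r].mean(0).round(1),(v==r).sum())
y=(hsv[...,0]>15)&(hsv[...,0]<35)&(hsv[...,1]>150)&(hsv[...,2]>120); y[:205]=0;y[220:]=0;y[:,:270]=0;y[:,340:]=0
v,u=np.where(y);print('flap',v.mean())
```

```text
t 15.05 feeder mm -169.0 -1.0 z 208.4 yawy 82.87 tilt [-0.0006 -0.0001] F [ 0.34 -0.16 -0.2 ] w 0.023963857846073213
178 304.40449438202245 193.2808988764045 295 314 188 198
188 [74.5  8.6  5.3] 3
189 [71.6  3.   8.4] 14
190 [68.   2.9 12.5] 18
191 [66.2  2.8 11.4] 20
192 [64.   3.7 11.2] 19
193 [60.8  2.5 14.3] 20
194 [55.2  2.2 25.2] 20
195 [48.8  1.9 38.7] 18
196 [46.7  1.8 38.4] 18
197 [45.2  1.7 36.4] 16
198 [43.   1.6 36.5] 12
flap 211.2991452991453
```

Call:
{"api": "send_rows", "payload": {
  "deltas": [
    [[0,0,0,0,0,0,-0.435],[0,0,0,0,0,0,-0.435],[0,0,0,0,0,0,-0.435],[0,0,0,0,0,0,-0.435],[0,0,0,0,0,0,-0.435],[0,0,0,0,0,0,-0.435],[0,0,0,0,0,0,-0.435],[0,0,0,0,0,0,-0.435]]
  ]
}}

```text
time_s: 16.1
position: [0.4301, 0.1467, 0.2087]
tool_rot: [[-0.992, 0.124, 0.0], [0.124, 0.992, -0.0], [-0.0, -0.0, -1.0]]
ft_force: [0.7, -0.3, 0.7]
grip_width: 0.0241
gripper_force: 0.0
```

Run:
```python
from h import *
d=get('top'); hsv=cv2.cvtColor(d['image'],cv2.COLOR_RGB2HSV)
m=(hsv[...,0]>14)&(hsv[...,0]<35)&(hsv[...,1]>60)&(hsv[...,2]>70); m[:180]=0;m[205:]=0;m[:,:285]=0;m[:,330:]=0
v,u=np.where(m);print(len(u),u.mean(),v.mean())
```

```text
178 304.41011235955057 193.2921348314607
```

The ring is at rest in the box, well below the sill, and the flap is shut. Handing in.

```bash
python3 -c "
from h import *
print(env.close_job())"
```

```text
the job is handed in; nothing more can be done
None
```

The brass ring was pushed through the flap and is at rest in the drop box, leaning on the ramp with its lower edge at floor level; the flap hangs shut, the disc looks untouched, and the job was handed in at about 16 s (no verdict was returned).

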